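Clear the cutlery box and hold its lid open

ROBOT

A 6-joint arm with a two-finger parallel gripper is mounted at the origin on a cart in front of the work surface, level with it; the furniture and walls round the work are solid. World frame = base frame: x ahead of the robot, y to its left, z up, the work surface at z = 0. Lengths are in mm, angles in rad, forces in N, time in s.
With the tool pointing down it reaches from about 425 to 950 mm from the base axis. Payload 14.7 kg.
Tool frame: the origin (TCP) lies on the centre line of the jaws, within the pads' length; the fingertips stand 19 mm ahead of it and the grasp point (between the pads) is the TCP; z points along the fingers, y is the direction in which the jaws open and shut (so a half turn about z gives the same grasp; the last joint's range is limited). The gripper opens to 85 mm and grips with 20 to 120 N. Pads are 22 mm wide; open, the fingers measure 114 mm over their backs; the gripper's body (76 mm by 85 mm) begins 54 mm behind the grasp point. The pads swing forward as they close: fully open they stand 13 mm farther back than shut.
Start: joints at [1.232, 0.48, 1.596, -0, 1.065, -0.047], TCP at [186.965, 622.524, 250.297] pointing down, gripper open.
Joint ranges: [-2.75, 2.75], [-0.82, 2.05], [0.23, 2.67], [-1.56, 4.7], [0.09, 2.69], [-2.92, 2.92]. Speed limits (rad/s): [1.89, 1.89, 2.39, 3.01, 3.01, 3.01].

INTERFACE

Orientations are given as a unit quaternion [w, x, y, z].
In Python, from plant import env gives the robot as it stands. The module is installed in compiled form; this text tells all that it offers.
- The arm moves only by the shell command python3 -m creep 'ROWS' [OPENING] [FORCE]. ROWS is JSON, a list that holds one entry, the list of rows, each a list of 4 numbers: the shift along the world's x, y, z in m, then the turn about the world's z in rad. A call has 1 to 12 rows; each row shifts and turns the pose as measured when the row begins; what a row does not reach is not made up. A row lasts 1/10 s, in which the tool goes at most 50 mm and 8.59 degrees, less where a joint would pass 70% of its speed; a pose out of reach is approached as far as the arm can. A call with a gripper value outside its range is refused whole. OPENING is the gripper command: -1 is shut, 1 is fully open, values between are in proportion, set as the call begins (- or left out, the last holds). The fingers move at their own pace and stop on an object; FORCE is the grip in N (left out, the last holds). Time passes only in rows, so rows that do not move let the fingers close. It gives the time, the measured TCP pose, the force and the opening at its end, in the units of the state.
- env.sense(): the state, without advancing time (a new reading comes with each control period).
- env.grab_frame(name): name is "side" or "top" or "wrist"; returns a dict with "img" (384x512x3 uint8, red, green, blue), "z_map" (384x512 float32, mm along the optical axis (not along the pixel's ray), 0 where there is no reading), "fx", "fy", "cx", "cy" (pixels), "k1" (the pictures are not rectified: a ray, as slopes to the right and down, at radius r is drawn at 1 + k1 r^2 times it, then the intrinsics apply), "extrinsics" (4x4, takes a point from camera to world coordinates). Camera axes: x right, y down, z forward; pixel columns grow to the right and rows downward; lengths in mm; the calibration is good to about 2 mm. A picture is of the moment at which its call begins.
- env.finish_job(): hands the job in, once; it reports no verdict.
The state is a dict: "clock": time; "qpos": joint angles; "qd": joint speeds; "tau": joint torques, N m; "position": TCP position; "ee_rot": TCP orientation; "force": force on the tool from outside, world axes, zero at the start; "moment": the same for the moment, N m; "grip_width": finger opening in mm.
Only numpy, scipy, OpenCV 4.12 (cv2) and the standard library are available. Lean on these libraries where they do the work, as an engineer would, in place of code of your own. Each camera call takes 0.05 s, during which the arm holds its last target. There are 200 camera calls.

TASK

I am coming with both hands full of clean cutlery for the wooden cutlery box. Take the spice jar off its lid, keeping the jar upright, and lower it (do not drop it) into the free hole of the spice rack, so that it stands on the rack's bottom board, and let it go; then raise the box's lid, which has a small tab at the front, to 60 degrees from shut and finish while still holding it there with the fingers: let go, it would fall shut, and leant right back it would push the bottles behind it. Leave everything else where it stands.

Things in the scene. Friction and masses are not known exactly. Their poses are not given: they have to be found in the camera images.
- cutlery_box: wooden cutlery box, 185 x 284 x 70 mm, fixed to the counter; origin at the centre of its underside, its x axis points from its front (the robot's side) to the back, y along its length, z up. Its lid is a flat board 172 x 284 mm, 9 mm thick, its top 70 mm above the counter; the front edge of the lid lies at x = -85 mm, the front wall's outer face at x = -83 mm
- cutlery_box_lid (a joint): hinge of the box's lid, rad: 0 shut, growing as the front edge rises, 1.047 = 60 degrees, stop at 1.83. The hinge axis is parallel to the box's y axis. The lid weighs about 0.32 kg and falls shut by itself from any angle below about 75 degrees (slight hinge friction, 0.05 Nm); lifting it takes about 2 N at the tab
- lid_tab (a point): centre of the small tab in the middle of the lid's front edge, by which it is lifted; it moves with the lid. The tab is 36 mm wide (along the box's y), 4 mm thick, and stands 8 mm out from the lid's edge; its underside is 62 mm above the counter when shut, with nothing below it
- lid_hinge (a point): middle of the hinge axis of the lid, at the back of the box, 61 mm above the counter; does not move. The tab's centre moves on an arc of 179 mm radius about it
- spice_jar: glass spice jar standing on the lid of the cutlery box at the start; round, 42 mm across (cap 44 mm), 101 mm high, the cap being the top 21 mm, about 0.11 kg; origin at the centre of its underside
- spice_rack: low wooden spice rack, 216 x 78 mm and 61 mm high, fixed; two boards on four steel corner posts; a row of three round holes of 50 mm along its x axis, 64 mm apart, go through the upper board (10 mm thick, top 56 mm above the counter); the lower board, on which the jars stand, has its top 12 mm above the counter. Origin at the centre of its underside, x along the row
- free_hole (a point): centre of the free hole, the one at the end of the row towards the robot (x = -64 mm in the rack's frame), at the top face of the upper board, 44 mm above the lower board
- rack_jar_mid: spice jar in the rack's middle hole, 43 mm across, 99 mm high; origin under its centre; stays
- rack_jar_far: spice jar in the rack's far hole, 45 mm across, 107 mm high; origin under its centre; stays
- vinegar: slim bottle close behind the cutlery box, 61 mm across, 240 mm high; origin under its centre; stays
- oil: square oil bottle close behind the cutlery box, 70 mm across, 220 mm high; origin under its centre; stays
- tin: flat tin in front of the cutlery box near one corner, 86 mm across, 40 mm high; origin under its centre; stays
- garlic: head of garlic behind the spice rack, about 60 mm; origin under its centre; stays
- mug: mug at the left, 78 mm across, 93 mm high; origin under its centre; stays
Things that resemble listed ones, but are neither listed nor needed, are in the scene too. What is shaped like the tin but green is not meant.

How it is judged:
By the outcome, as a careful person would: the job done as asked, in the order asked, and still so for the second after the job is handed in, while the arm keeps its last pose, push and grip.
It also fails if it takes over 53 s, if anything falls off the work surface, if the arm or the gripper's body presses on something with over 40 N, if the wrist force passes 120 N, or if a joint passes its speed limit or range.

## Working session

There is one attempt and no reset: what is moved stays moved. The work goes in short steps, Python scripts to look and compute and a shell command to move; the robot and the scene stay as the last step left them, time stands still between calls to the robot, and variables do not carry over. Pictures are saved under pics/ and viewed, about 8 in all and at most 12, crops included, and the job is handed in when it is done.

```bash
mkdir -p pics
cat > h.py <<'E'
import numpy as np, cv2, pickle
def grab(env,n):
    f=env.grab_frame(n); pickle.dump(f,open(f'{n}.pkl','wb')); return f
def load(n): return pickle.load(open(f'{n}.pkl','rb'))
def ray(f,u,v):
    # undistort: r_d = r(1+k1 r^2)
    K=np.array([[f['fx'],0,f['cx']],[0,f['fy'],f['cy']],[0,0,1.]])
    p=cv2.undistortPoints(np.array([[[u,v]]],float),K,np.array([f['k1'],0,0,0.]))[0,0]
    E=np.array(f['extrinsics']); d=E[:3,:3]@np.array([p[0],p[1],1.]); return E[:3,3],d
def onz(f,u,v,z):
    o,d=ray(f,u,v); return o+d*(z-o[2])/d[2]
def dep(f,u,v):
    o,d=ray(f,u,v); return o+d*float(f['z_map'][int(round(v)),int(round(u))])
def cloud(f):
    h,w=f['z_map'].shape
    K=np.array([[f['fx'],0,f['cx']],[0,f['fy'],f['cy']],[0,0,1.]])
    uu,vv=np.meshgrid(np.arange(w),np.arange(h))
    p=cv2.undistortPoints(np.stack([uu,vv],-1).reshape(-1,1,2).astype(float),K,np.array([f['k1'],0,0,0.]))[:,0]
    E=np.array(f['extrinsics']); z=f['z_map'].reshape(-1,1)
    return ((np.c_[p,np.ones(len(p))]*z)@E[:3,:3].T+E[:3,3]).reshape(h,w,3)
E
python3 - <<'E'
from plant import env
from h import *
ims=[]
for n in("top","side"):
    f=grab(env,n); ims.append(f['img']); print(n,f['fx'],f['k1'],np.round(f['extrinsics'],2).tolist())
for n,i in zip(("top","side"),ims): cv2.imwrite(f'pics/{n}0.png',cv2.cvtColor(i,cv2.COLOR_RGB2BGR))
s=env.sense(); print(s['clock'],s['position'],s['ee_rot'],s['force'],s['grip_width'])
E
```

```text
top 390.500322524096 -0.09555904059285286 [[0.01, -0.99, 0.12, 397.6], [-1.0, -0.02, -0.0, 96.09], [0.0, -0.12, -0.99, 1345.24], [0.0, 0.0, 0.0, 1.0]]
side 407.01281807754737 -0.07435958352924564 [[0.93, -0.31, 0.18, 293.68], [-0.36, -0.79, 0.5, -560.16], [-0.01, -0.53, -0.85, 1155.51], [0.0, 0.0, 0.0, 1.0]]
0.1 [186.83892544 622.20242923 249.73641909] [-9.73135246e-05  1.45371577e-01  9.89376983e-01 -5.30677804e-04] [-0.78708751 -0.34408973  0.21398978] 85.1975768521464
```

View pics/top0.png

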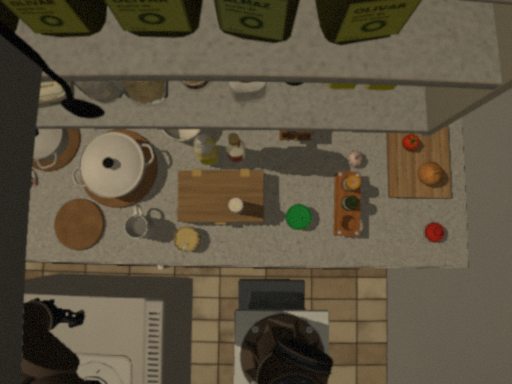

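View pics/side0.png

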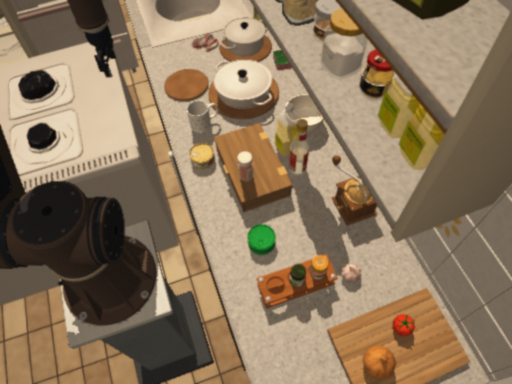

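The top view shows the box at about (221,196), with the white-capped jar on its lid at (236,205). The rack is at (348,205) and its free hole, nearest the robot, at about (348,226). The side view shows the jar at (245,165), the rack at (297,281) and the free hole at (275,285).

Things that could be taken for the jar, in top pixels:
- White-capped jar on the lid, (236,205)
- Rack jars, (352,183) and (351,202)
- Bottle with a white/red top, (236,150)
- Yellow tin (236... 187,238) and green tin (299,217), which are the tin and its decoy

I choose the jar on the lid.

Run:
```python
from h import *
for n in("top","side"):
    f=load(n); C=cloud(f); im=f['img']; Z=C[...,2]
    hsv=cv2.cvtColor(im,cv2.COLOR_RGB2HSV)
    print(n)
    reg=np.zeros(Z.shape,bool)
    if n=="top": reg[160:235,170:275]=1
    else: reg[120:215,210:300]=1
    m=reg&(Z>58)&(Z<82)&(f['z_map']>0)
    P=C[m][:,:2].astype(np.float32); r=cv2.minAreaRect(P); print(' lid',m.sum(),np.median(Z[m]),r,cv2.boxPoints(r).round(0).tolist())
    white=reg&(hsv[...,1]<70)&(hsv[...,2]>150)
    v,u=np.nonzero(white); print(' white',white.sum(),u.mean(),v.mean(),u.min(),u.max(),v.min(),v.max())
    mm=reg&(Z>162)&(Z<182); 
    if mm.sum(): 
        v,u=np.nonzero(mm);print(' captop depth',C[mm].mean(0),mm.sum(),cv2.minEnclosingCircle(C[mm][:,:2].astype(np.float32)), onz(f,u.mean(),v.mean(),171))
    reg=np.zeros(Z.shape,bool)
    if n=="top": reg[165:245,325:370]=1
    else: reg[250:312,250:345]=1
    m=reg&(Z>48)&(Z<66)
    r=cv2.minAreaRect(C[m][:,:2].astype(np.float32)); print(' rack',m.sum(),np.median(Z[m]),r,cv2.boxPoints(r).round(0).tolist())
f=load('top');g=load('side')
def crop(f,y0,y1,x0,x1,s): return cv2.resize(f['img'][y0:y1,x0:x1],((x1-x0)*s,(y1-y0)*s),interpolation=cv2.INTER_CUBIC)
a=crop(f,160,250,170,370,4); b=crop(g,120,195,205,305,4); c=crop(g,245,320,245,345,4)
cv2.imwrite('pics/crop1.png',cv2.cvtColor(np.vstack([np.clip(a*1.4,0,255).astype(np.uint8)[:290],np.hstack([b,c])]),cv2.COLOR_RGB2BGR))
```

```text
top
 lid 4304 70.06172045126903 ((546.3766479492188, 210.2414093017578), (210.97915649414062, 281.7002868652344), 1.0370044708251953) [[438.0, 349.0], [443.0, 68.0], [654.0, 71.0], [649.0, 353.0]]
 white 6 237.16666666666666 206.66666666666666 231 241 203 209
 captop depth [494.20879651 155.27237406 171.06850953] 161 ((494.6048889160156, 155.064453125), 21.70750617980957) [494.20780725 155.27910006 171.        ]
 rack 956 56.35295733261921 ((514.0786743164062, -216.0237579345703), (80.4427490234375, 217.6143035888672), 88.8042221069336) [[404.0, -254.0], [622.0, -259.0], [624.0, -178.0], [406.0, -174.0]]
side
 lid 3472 71.24328121329154 ((559.516845703125, 212.78955078125), (244.49171447753906, 290.7779235839844), 1.1743853092193604) [[434.0, 356.0], [440.0, 65.0], [685.0, 70.0], [679.0, 361.0]]
 white 1722 235.72241579558653 173.64518002322882 210 299 120 214
 captop depth [568.43440793 178.11732359 170.48088044] 264 ((588.8214111328125, 191.65890502929688), 124.33223724365234) [566.01207771 176.63421175 171.        ]
 rack 1292 58.26303584400114 ((514.1617431640625, -213.92962646484375), (81.62230682373047, 217.5048065185547), 88.11839294433594) [[404.0, -251.0], [622.0, -258.0], [624.0, -177.0], [407.0, -170.0]]
```

View pics/crop1.png

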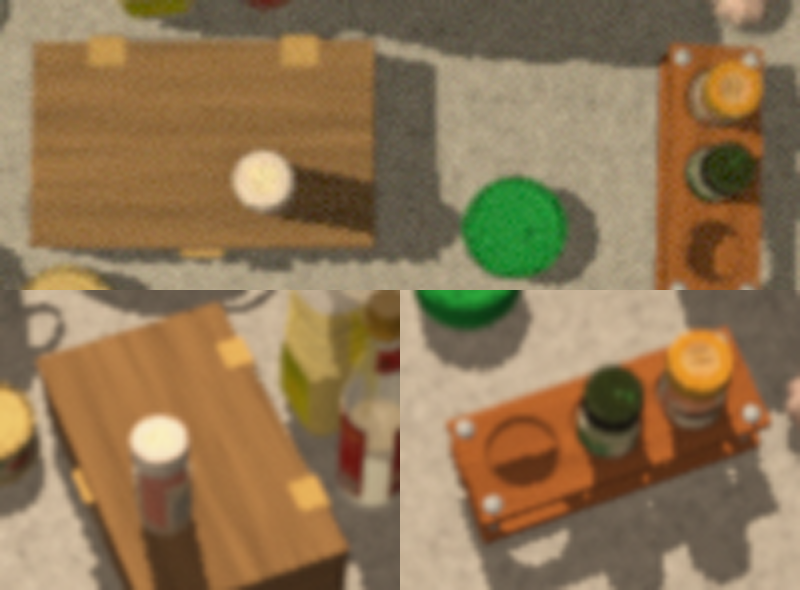

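The crop confirms the choice: the jar on the lid has a white cap and reddish label. The tab is a brass strip at about top pixel (220,223). The free hole is at about (348,224) in the top view and about (275,285) in the side view. Next I move above the jar.

```bash
python3 -m creep '[[[0.0256,-0.039,0,0.026],[0.0256,-0.039,0,0.026],[0.0256,-0.039,0,0.026],[0.0256,-0.039,0,0.026],[0.0256,-0.039,0,0.026],[0.0256,-0.039,0,0.026],[0.0256,-0.039,0,0.026],[0.0256,-0.039,0,0.026],[0.0256,-0.039,0,0.026],[0.0256,-0.039,0,0.026],[0.015,-0.025,0,0.026],[0,0,0,0]]]' 1 30
python3 - <<'E'
from h import *
f=load('top');im=f['img'];C=cloud(f)
hsv=cv2.cvtColor(im,cv2.COLOR_RGB2HSV)
# tab
s=np.zeros(im.shape[:2],bool); s[220:228,205:236]=1
lum=hsv[...,2]; m=s&(im[...,0].astype(int)>115)
for v in range(219,228): print(v,[tuple(im[v,u]) and int(im[v,u,0]) for u in range(205,236)], int(C[v,220,2]),int(C[v,210,2]))
# hole
reg=slice(212,242),slice(334,366)
print('hole depth'); 
d=(C[...,2]<47)&(C[...,2]>0); sub=np.zeros_like(d); sub[reg]=d[reg]
n,l,st,ce=cv2.connectedComponentsWithStats(sub.astype(np.uint8))
for i in range(1,n):
    if st[i,4]>15: print(st[i],ce[i],onz(f,*ce[i],56))
g=load('side');Cg=cloud(g)
sub=np.zeros_like(d); sub[265:302,255:290]=1
sub&=(Cg[...,2]<47)&(Cg[...,2]>0)
n,l,st,ce=cv2.connectedComponentsWithStats(sub.astype(np.uint8))
for i in range(1,n):
    if st[i,4]>15:
        print('side',st[i],ce[i],onz(g,*ce[i],56))
E
```

```text
clock: 1.3
position: [462.8, 189.9, 246.9]
ee_rot: [-0.001, -0.005, 1.0, -0.001]
force: [-0.7, 0.6, -0.3]
grip_width: 85.2
219 [111, 105, 109, 111, 111, 108, 107, 111, 110, 109, 111, 108, 107, 112, 108, 108, 113, 110, 111, 110, 109, 111, 111, 110, 110, 109, 110, 112, 107, 106, 106] 71 66
220 [109, 105, 109, 111, 110, 110, 108, 107, 110, 106, 106, 110, 108, 109, 111, 109, 107, 107, 110, 109, 111, 110, 106, 107, 108, 110, 106, 109, 103, 109, 108] 70 71
221 [97, 98, 97, 99, 100, 96, 98, 99, 97, 98, 104, 105, 106, 108, 106, 108, 107, 108, 105, 105, 103, 98, 97, 96, 96, 98, 94, 96, 95, 96, 98] 69 70
222 [78, 78, 80, 80, 77, 75, 74, 76, 77, 84, 101, 117, 117, 116, 118, 122, 119, 121, 120, 118, 104, 88, 79, 76, 79, 75, 77, 76, 79, 77, 79] 65 -1
223 [66, 71, 71, 67, 69, 69, 65, 67, 74, 83, 106, 120, 127, 126, 129, 128, 130, 129, 130, 126, 107, 79, 66, 65, 66, 67, 71, 69, 78, 71, 74] 65 0
224 [71, 70, 72, 72, 76, 74, 73, 70, 73, 75, 91, 101, 106, 107, 105, 99, 105, 106, 109, 109, 92, 74, 66, 64, 71, 77, 73, 72, 69, 69, 74] 3 0
225 [91, 85, 85, 87, 92, 96, 94, 85, 83, 87, 95, 107, 115, 106, 95
[... 287 characters left out ...]
8, 128, 126, 125, 126, 127, 128, 122, 128, 128, 128, 122, 126, 121, 125, 127, 124, 118, 101, 92, 104, 95] -2 4
hole depth
[334 212  13  30 102] [336.68627451 229.62745098] [ 425.04516671 -176.03259035   56.        ]
[348 212  18  30 134] [360.85074627 228.93283582] [ 428.18773988 -257.01010817   56.        ]
[341 215  15  15 169] [347.75739645 222.17159763] [ 450.09680692 -213.24411764   56.        ]
side [255 265  35  37 331] [263.80060423 276.9305136 ] [ 428.49085915 -178.37967208   56.        ]
side [267 278  18  16 226] [275.13274336 285.47345133] [ 449.06511536 -213.23977386   56.        ]
side [274 296  16   6  51] [283.70588235 299.52941176] [ 456.1421233  -259.03618844   56.        ]
```

```bash
python3 -m creep '[[[0.016,-0.018,0,0],[0.015,-0.016,0,0],[0,0,0,0],[0,0,0,0]]]'
python3 - <<'E'
from plant import env
from h import *
s=env.sense(); print(s['position'],s['ee_rot'])
f=load('top')
for u,v,z in((220,223,65),(214.5,223,66),(225.5,223,66),(220,221.5,70)): print(onz(f,u,v,z))
w=grab(env,'wrist'); cv2.imwrite('pics/w1.png',cv2.cvtColor(w['img'],cv2.COLOR_RGB2BGR))
C=cloud(w); m=(C[...,2]>165)&(C[...,2]<178)&(abs(C[...,0]-494)<35)&(abs(C[...,1]-155)<35)
if m.sum()>20: print(m.sum(),C[m].mean(0),cv2.minEnclosingCircle(C[m][:,:2].astype(np.float32)))
E
```

```text
clock: 1.7
position: [493.8, 154.6, 246.1]
ee_rot: [-0.002, -0.004, 1.0, -0.001]
force: [-0.4, -0.3, 0.3]
grip_width: 85.4
[493.77343887 154.58024311 246.12782657] [-0.00179646 -0.0037418   0.99999032 -0.00145907]
[441.14042514 208.80198001  65.        ]
[440.80567062 226.72681837  66.        ]
[441.40292356 190.71232071  66.        ]
[445.85382944 208.48080676  70.        ]
2197 [492.19493289 156.02327298 170.64663071] ((493.3525695800781, 155.85723876953125), 21.59820556640625)
```

View pics/w1.png

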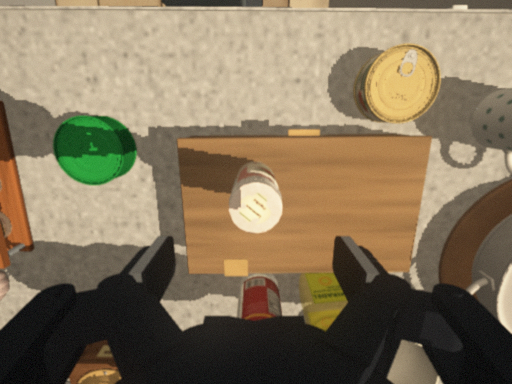

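The wrist view shows the jar's cap at (257,205), between the open fingers in y, and the tab at (304,132). The wrist depth agrees with the top view to within 2 mm, so I descend and grip.

```bash
python3 -m creep '[[[0,0,-0.03,0],[0,0.001,-0.03,0],[0,0,-0.025,0],[0,0,-0.01,0],[0,0,0,0],[0,0,0,0]]]'
python3 -m creep '[[[0,0,0,0],[0,0,0,0],[0,0,0,0],[0,0,0,0],[0,0,0,0],[0,0,0,0],[0,0,0,0]]]' -1 30
python3 - <<'E'
from h import *
w=load('wrist'); print([onz(w,u,v,66).round(1) for u,v in((288.5,132),(320,132),(304,132.5))], onz(w,181,137,70), onz(w,431,137,70))
E
```

```text
clock: 2.35
position: [491.5, 160.2, 150.1]
ee_rot: [-0.001, -0.006, 1.0, -0.001]
force: [0.1, 0.3, 0.1]
grip_width: 85.4
clock: 3.05
position: [493.2, 160.9, 153.7]
ee_rot: [0.002, -0.006, 1.0, -0.0]
force: [0.8, -0.7, -2.1]
grip_width: 43.1
[array([440.1, 192.9,  66. ]), array([439.9, 227.9,  66. ]), array([440.5, 210.2,  66. ])] [446.00082708  74.14182197  70.        ] [444.19113688 349.58144725  70.        ]
```

```bash
python3 -m creep '[[[0,0,0.015,0],[0,0,0.025,0],[0,0,0.025,0],[0,0,0,0],[0,0,0,0]]]'
python3 -m creep '[[[-0.005,-0.03,0,0],[-0.005,-0.04,0,0],[-0.005,-0.04,0,0],[-0.005,-0.04,0,0],[-0.005,-0.04,0,0],[-0.005,-0.04,0,0],[-0.004,-0.04,0,0],[-0.004,-0.04,0,0],[-0.004,-0.03,0,0],[0,-0.02,0,0],[0,0,0,0],[0,0,0,0]]]'
```

```text
clock: 3.55
position: [492.1, 160.5, 219.6]
ee_rot: [0.0, -0.006, 1.0, -0.001]
force: [-0.2, -0.6, -2.0]
grip_width: 43.1
clock: 4.75
position: [441.9, -211.6, 209.2]
ee_rot: [-0.005, -0.007, 1.0, 0.001]
force: [0.6, -1.1, -1.3]
grip_width: 42.8
```

Run:
```python
from plant import env
from h import *
w=grab(env,'wrist'); g=grab(env,'side'); s=env.sense(); print(s['position'])
a=w['img'];b=cv2.resize(g['img'][190:318,200:371],(512,384),interpolation=cv2.INTER_CUBIC)
cv2.imwrite('pics/c2.png',cv2.cvtColor(np.vstack([a,b])[:, :],cv2.COLOR_RGB2BGR)) if 0 else cv2.imwrite('pics/c2.png',cv2.cvtColor(cv2.resize(np.hstack([a,b]),(800,300)),cv2.COLOR_RGB2BGR))
```

```text
[ 442.25077258 -210.98974378  209.43690786]
```

View pics/c2.png

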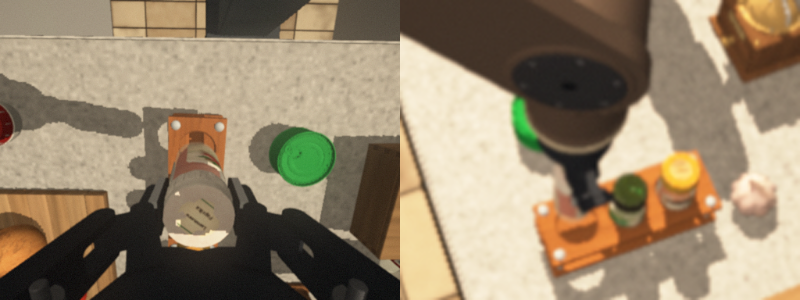

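The wrist view shows the cap at about (256,269) at full scale, held between the pads, with the hole edge just beyond it. The side view shows the jar above the hole. I compute the jar's centre from the wrist depth.

Run:
```python
from h import *
w=load('wrist'); C=cloud(w); im=w['img']
reg=np.zeros(im.shape[:2],bool); reg[170:330,195:315]=1
Z=C[...,2]
h=np.histogram(Z[reg&(Z>100)],bins=np.arange(100,280,5)); print(list(zip(h[1][:-1].astype(int),h[0])))
zt=np.median(Z[240:290:3,245:270:3]); print('top z',zt)
m=reg&(abs(Z-zt)<4)&(abs(C[...,1]+211)<23)
P=C[m]; print(m.sum(),P.mean(0),P.min(0),P.max(0),cv2.minEnclosingCircle(P[:,:2].astype(np.float32)))
# body/jar silhouette sides vs height: x min of jar at z slices
for z in range(int(zt)-95,int(zt),10):
    k=reg&(abs(Z-z)<5)&(abs(C[...,1]+211)<30)
    if k.sum()>10: print(z,k.sum(),C[k].min(0).round(1),C[k].max(0).round(1),np.median(C[k][:,1]).round(1))
# hole in this view at board: front post/edge of rack
b=(abs(Z-56)<4)&(C[...,0]<500)&(abs(C[...,1]+213)<60); b[:]=b; print('board',b.sum(),C[b].min(0),C[b].max(0))
```

```text
[(np.int64(100), np.int64(10)), (np.int64(105), np.int64(18)), (np.int64(110), np.int64(21)), (np.int64(115), np.int64(83)), (np.int64(120), np.int64(9)), (np.int64(125), np.int64(14)), (np.int64(130), np.int64(58)), (np.int64(135), np.int64(52)), (np.int64(140), np.int64(77)), (np.int64(145), np.int64(99)), (np.int64(150), np.int64(100)), (np.int64(155), np.int64(108)), (np.int64(160), np.int64(114)), (np.int64(165), np.int64(130)), (np.int64(170), np.int64(133)), (np.int64(175), np.int64(137)), (np.int64(180), np.int64(154)), (np.int64(185), np.int64(256)), (np.int64(190), np.int64(190)), (np.int64(195), np.int64(481)), (np.int64(200), np.int64(268)), (np.int64(205), np.int64(312)), (np.int64(210), np.int64(584)), (np.int64(215), np.int64(570)), (np.int64(220), np.int64(697)), (np.int64(225), np.int64(6510)), (np.int64(230), np.int64(222)), (np.int64(235), np.int64(41)), (np.int64(240), np.int64(66)), (np.int64(245), np.int64(67)), (np.int64(250), np.int64(2)), (np.int64(255), np.int64(117)), (np.int64(260), np.int64(497)), (np.int64(265), np.int64(1071)), (np.int64(270), np.int64(
[... 236 characters left out ...]
420.  -233.7  127. ] [ 436.2 -196.5  137. ] -216.2
142 143 [ 419.6 -234.7  137.1] [ 438.2 -193.   146.9] -215.3
152 196 [ 419.6 -234.4  147. ] [ 438.5 -192.1  156.8] -214.5
162 232 [ 419.8 -234.3  157. ] [ 438.6 -192.2  167. ] -213.0
172 272 [ 419.9 -234.1  167. ] [ 438.7 -191.7  177. ] -213.6
182 338 [ 419.6 -234.   177. ] [ 438.6 -190.6  187. ] -210.8
192 484 [ 419.7 -234.8  187. ] [ 438.7 -186.7  197. ] -212.2
202 644 [ 420.4 -240.9  197. ] [ 437.  -181.1  207. ] -213.3
212 1006 [ 420.  -239.4  207.1] [ 438.3 -181.   217. ] -210.2
222 4058 [ 420.2 -239.3  217. ] [ 465.1 -183.4  227. ] -207.9
board 2596 [ 403.70128654 -253.29235398   52.01541018] [ 492.15418752 -173.18770454   59.95653926]
```

```bash
python3 -m creep '[[[0.004,0,-0.02,0],[0.004,-0.001,-0.02,0],[0,0,-0.01,0],[0,0,0,0],[0,0,0,0]]]'
```

```text
clock: 5.35
position: [450.9, -208.0, 158.2]
ee_rot: [-0.005, -0.01, 1.0, 0.001]
force: [0.6, -0.5, -0.7]
grip_width: 43.3
```

```bash
python3 -m creep '[[[0,-0.004,0,0],[0,0,0,0],[0,0,0,0]]]'
python3 - <<'E'
from plant import env
from h import *
w=grab(env,'wrist'); s=env.sense(); print(s['position'],s['force'])
C=cloud(w);Z=C[...,2]
reg=np.zeros(Z.shape,bool); reg[150:330,195:315]=1
zt=np.median(Z[240:290:3,245:270:3]); print('top z',zt)
for z in range(int(zt)-100,int(zt)-20,10):
    k=reg&(abs(Z-z)<5)&(abs(C[...,1]+211)<24)&(C[...,0]>424)
    if k.sum()>10: print(z,k.sum(),C[k].min(0).round(1),C[k].max(0).round(1))
b=(abs(Z-56)<4)&(C[...,0]<423)&(abs(C[...,1]+213)<60); print('board',b.sum(),C[b].min(0),C[b].max(0))
cv2.imwrite('pics/c3.png',cv2.cvtColor(cv2.resize(w['img'][120:330,170:340],(680,600)[:2] if 0 else (486,600)),cv2.COLOR_RGB2BGR))
E
```

```text
clock: 5.65
position: [451.5, -212.3, 160.0]
ee_rot: [-0.004, -0.01, 1.0, 0.001]
force: [0.2, -0.0, -1.6]
grip_width: 43.1
[ 451.57131197 -212.37371954  160.01439224] [-0.13140662 -0.73026857 -0.99426941]
top z 178.2013749600335
78 62 [ 430.1 -234.7   73.1] [ 563.3 -196.9   83. ]
88 114 [ 429.6 -233.4   83.1] [ 556.2 -196.5   92.9]
98 186 [ 429.2 -234.9   93.1] [ 448.  -193.8  103. ]
108 322 [ 429.2 -234.8  103.1] [ 533.6 -193.   113. ]
118 246 [ 429.5 -234.9  113. ] [ 448.4 -193.3  122.9]
128 286 [ 429.6 -234.8  123. ] [ 448.4 -192.5  132.9]
138 430 [ 429.3 -234.5  133. ] [ 448.  -191.3  142.9]
148 648 [ 430.1 -235.   143. ] [ 448.5 -187.2  152.9]
board 1799 [ 403.65693256 -250.64103246   52.07274889] [ 422.98058902 -173.10710064   59.99516917]
```

View pics/c3.png

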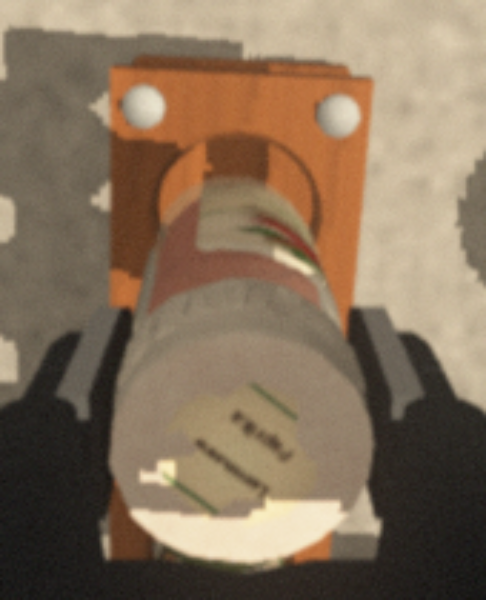

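The jar's front is at x≈429.5, so its centre is about (450.5,-213.8), against a hole centre of about (449.7,-213.3). The crop shows the jar concentric with the hole. I lower it in steps.

```bash
python3 -m creep '[[[-0.001,-0.001,-0.012,0],[0,-0.001,-0.01,0],[0,0,0,0]]]'
```

```text
clock: 6.0
position: [450.6, -214.7, 136.6]
ee_rot: [-0.003, -0.01, 1.0, 0.001]
force: [-1.3, -0.4, -1.5]
grip_width: 42.7
```

```bash
python3 -m creep '[[[0,0.002,0,0],[0,0,-0.006,0],[0,0,0,0]]]'; python3 -m creep '[[[0,0,-0.01,0],[0,0,0,0]]]'
```

```text
clock: 6.3
position: [450.1, -212.4, 129.4]
ee_rot: [-0.004, -0.01, 1.0, 0.001]
force: [-1.1, 0.1, -0.6]
grip_width: 43.2
clock: 6.5
position: [450.3, -212.4, 118.7]
ee_rot: [-0.004, -0.01, 1.0, 0.001]
force: [0.1, 0.4, -2.0]
grip_width: 42.8
```

```bash
python3 -m creep '[[[0,0,-0.01,0],[0,0,-0.007,0],[0,0,0,0]]]'; python3 -m creep '[[[0,0,-0.003,0],[0,0,0,0]]]'; python3 -m creep '[[[0,0,-0.002,0],[0,0,0,0]]]'
```

```text
clock: 6.8
position: [450.3, -212.4, 100.0]
ee_rot: [-0.004, -0.01, 1.0, 0.001]
force: [-0.0, 0.3, -1.3]
grip_width: 42.6
clock: 7.0
position: [450.2, -212.3, 96.5]
ee_rot: [-0.004, -0.01, 1.0, 0.001]
force: [-1.1, 0.1, -1.8]
grip_width: 43.1
clock: 7.2
position: [451.4, -213.4, 95.4]
ee_rot: [-0.003, -0.01, 1.0, -0.0]
force: [0.7, 1.0, -1.3]
grip_width: 42.8
```

```bash
python3 -m creep '[[[0,0,-0.002,0],[0,0,0,0]]]'; python3 -m creep '[[[0,0,-0.0015,0],[0,0,0,0]]]'
```

```text
clock: 7.4
position: [452.2, -214.3, 94.8]
ee_rot: [-0.002, -0.01, 1.0, -0.001]
force: [-1.5, 1.2, -1.5]
grip_width: 42.9
clock: 7.6
position: [452.3, -214.6, 94.4]
ee_rot: [-0.001, -0.01, 1.0, -0.001]
force: [-0.8, 0.4, -2.3]
grip_width: 42.9
```

```bash
python3 -m creep '[[[-0.002,0.002,0,0],[0,0,-0.003,0],[0,0,0,0]]]'
python3 - <<'E'
from plant import env
from h import *
w=grab(env,'wrist'); s=env.sense(); print(s['position'],s['force'])
C=cloud(w);Z=C[...,2]
print('top z',np.median(Z[240:290:3,245:270:3]))
E
```

```text
clock: 7.9
position: [450.6, -212.6, 92.5]
ee_rot: [-0.0, -0.01, 1.0, -0.002]
force: [-0.5, 0.4, -1.5]
grip_width: 42.9
[ 450.57540471 -212.59058765   92.47181004] [ 0.16858477 -0.75669329 -1.29309238]
top z 114.04402861525081
```

```bash
python3 -m creep '[[[0,0,-0.003,0],[0,0,0,0]]]'
python3 - <<'E'
from plant import env
from h import *
w=grab(env,'wrist'); s=env.sense(); print(s['position'],s['force'])
C=cloud(w);Z=C[...,2]
print('top z',np.median(Z[240:290:3,245:270:3]), np.median(Z[250:280,248:266]))
cv2.imwrite('pics/c4.png',cv2.cvtColor(cv2.resize(w['img'][100:330,170:340],(443,600)),cv2.COLOR_RGB2BGR))
E
```

```text
clock: 8.15
position: [450.9, -212.4, 90.4]
ee_rot: [0.0, -0.01, 1.0, -0.002]
force: [0.5, -0.2, -1.6]
grip_width: 42.6
[ 450.93796808 -212.44395236   90.34727683] [ 0.13796298  0.2495782  -1.52960411]
top z 113.75261615468615 113.79249371266806
```

View pics/c4.png

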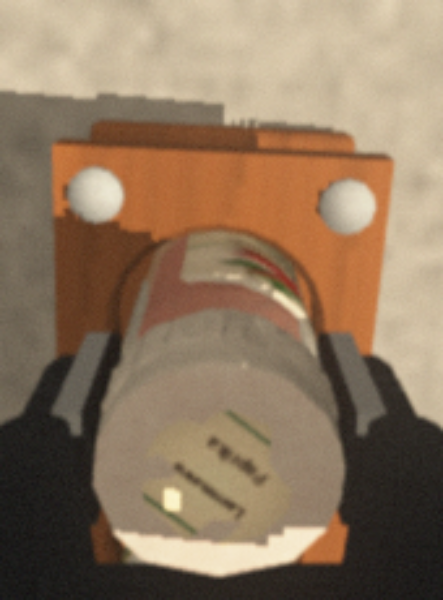

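While the TCP went down 2 mm more, the cap top stayed at about 113.8 mm (113 expected). The jar is therefore standing on the lower board, inside the hole, so I release and rise.

```bash
python3 -m creep '[[[0,0,0,0],[0,0,0,0],[0,0,0,0],[0,0,0,0],[0,0,0,0]]]' 1; python3 -m creep '[[[0,0,0.02,0],[0,0,0.04,0],[0,0,0.04,0],[0,0,0,0],[0,0,0,0]]]'
```

```text
clock: 8.7
position: [450.7, -212.1, 89.6]
ee_rot: [-0.0, -0.01, 1.0, -0.002]
force: [-0.1, 0.4, 1.1]
grip_width: 85.7
clock: 9.2
position: [449.6, -211.6, 192.2]
ee_rot: [-0.001, -0.01, 1.0, -0.001]
force: [-0.0, 0.6, -0.6]
grip_width: 85.4
```

Run:
```python
from plant import env
from h import *
w=grab(env,'wrist'); t=grab(env,'top'); s=env.sense(); print(s['position'],s['force'])
C=cloud(w);Z=C[...,2]
m=(abs(Z-113)<7)&(abs(C[...,0]-450)<30)&(abs(C[...,1]+213)<30); P=C[m]
print(m.sum(),P.mean(0) if m.sum() else 0,P[:,2].std(),cv2.minEnclosingCircle(P[:,:2].astype(np.float32)))
```

```text
[ 449.4360179  -211.49305153  191.51229895] [-0.34002174 -0.37292425 -0.27213037]
2154 [ 448.20125486 -211.74890353  113.08811144] 1.2277742621751144 ((449.63262939453125, -211.7256317138672), 21.700281143188477)
```

The jar stands upright in the rack, with its cap top at 113.1 mm and centred at about (449,-212). Next is the tab.

```bash
python3 -m creep '[[[-0.002,0.03,0,0],[-0.002,0.042,0,0],[-0.002,0.042,0,0],[-0.002,0.042,0,0],[-0.002,0.042,0,0],[-0.002,0.042,0,0],[-0.001,0.042,0,0],[-0.001,0.042,0,0],[-0.001,0.042,0,0],[0,0.03,0,0],[0,0.01,0,0],[0,0,0,0]]]' 0.1
python3 - <<'E'
from plant import env
from h import *
w=grab(env,'wrist'); s=env.sense(); p=s['position']; print(p,s['ee_rot'],s['grip_width'])
C=cloud(w);Z=C[...,2]
# finger tips: points near TCP +-40 in y, within z
m=(Z>p[2]-40)&(Z<p[2]+10)&(abs(C[...,0]-p[0])<25)&(abs(C[...,1]-p[1])<45)
P=C[m]-p
for sgn in(1,-1):
    Q=P[P[:,1]*sgn>5]
    if len(Q): print(sgn,len(Q),'pct z',np.percentile(Q[:,2],[0.5,2,5,20]).round(1),'x',np.percentile(Q[:,0],[1,50,99]).round(1),'y',np.percentile(Q[:,1],[1,50,99]).round(1))
im=w['img'];cv2.imwrite('pics/w5.png',cv2.cvtColor(im,cv2.COLOR_RGB2BGR))
E
```

```text
clock: 10.5
position: [425.4, 208.2, 179.1]
ee_rot: [-0.011, -0.009, 1.0, -0.002]
force: [0.3, -0.1, -0.5]
grip_width: 47.0
[425.34049756 207.45803021 179.03725731] [-0.01098936 -0.008405    0.99990283 -0.00170663] 47.05646338009756
1 764 pct z [-16.1 -14.7 -12.3  -7.3] x [-12.3  -7.8   9.7] y [24.4 25.5 38. ]
-1 755 pct z [-15.5 -14.5 -12.   -7.3] x [-11.4  -6.7  10.5] y [-35.7 -23.4 -22. ]
```

View pics/w5.png

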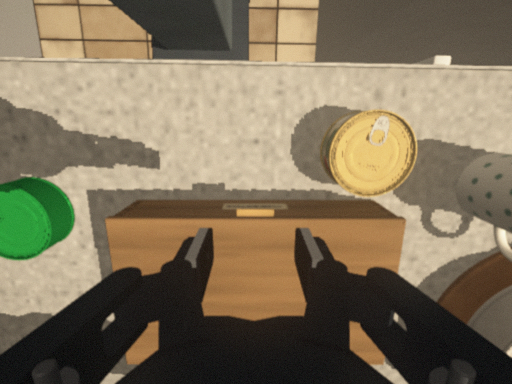

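The wrist view shows the tab at about (255,213), centred between the fingers. The pads span about ±11 mm in x around the TCP, and the tips are about 16–17 mm below it.

```bash
python3 - <<'E'
from h import *
w=load('wrist'); im=w['img'].astype(int)
print([int(x) for x in im[213,228:284,0]]); print([int(x) for x in im[203:226,255,0]])
C=cloud(w);
print([onz(w,u,213,66).round(1) for u in(236,255,274)], onz(w,255,218,70))
b=(abs(C[...,2]-70)<3)&(abs(C[...,1]-210)<140)&(C[...,0]<460); x=C[b]
for y in range(80,350,40):
    k=x[abs(x[:,1]-y)<6]; 
    if len(k)>5: print(y,np.percentile(k[:,0],[1,5]).round(1))
E
python3 -m creep '[[[0.003,0.001,-0.02,0],[0.003,0.001,-0.025,0],[0,0,-0.02,0],[0,0,0,0],[0,0,0,0]]]'
```

```text
[94, 96, 94, 92, 93, 96, 96, 99, 154, 210, 223, 223, 227, 225, 225, 226, 228, 224, 226, 224, 227, 228, 227, 227, 224, 228, 225, 228, 228, 223, 225, 225, 224, 223, 224, 222, 221, 219, 220, 222, 219, 222, 218, 218, 213, 195, 134, 98, 98, 100, 99, 98, 98, 100, 101, 97]
[111, 119, 107, 95, 111, 141, 188, 226, 230, 227, 228, 220, 201, 161, 106, 117, 157, 179, 182, 185, 180, 183, 183]
[array([441., 192.,  66.]), array([440.7, 209.9,  66. ]), array([440.4, 227.8,  66. ])] [444.17159175 209.9700428   70.        ]
80 [447.  447.3]
120 [446.3 446.6]
160 [445.7 445.9]
200 [441.6 445.2]
240 [444.3 444.8]
280 [443.7 444. ]
320 [443.  443.6]
clock: 11.05
position: [431.4, 203.0, 111.6]
ee_rot: [-0.012, -0.006, 1.0, -0.003]
force: [0.4, 0.2, 0.7]
grip_width: 46.8
```

```bash
python3 -m creep '[[[0.001,0.007,0,0],[0,0,-0.012,0],[0,0,-0.012,0],[0,0,0,0],[0,0,0,0]]]'
```

```text
clock: 11.55
position: [433.8, 210.0, 87.9]
ee_rot: [-0.011, -0.005, 1.0, -0.002]
force: [-0.1, -0.2, 1.1]
grip_width: 46.9
```

```bash
python3 -m creep '[[[-0.0015,0,0,0],[0,0,-0.006,0],[0,0,-0.005,0],[0,0,0,0],[0,0,0,0]]]'; python3 -m creep '[[[0,0,0,0],[0,0,0,0],[0,0,0,0],[0,0,0,0]]]' -1 40
```

```text
clock: 12.05
position: [432.1, 210.1, 76.2]
ee_rot: [-0.01, -0.006, 1.0, -0.002]
force: [-0.0, -0.0, 0.1]
grip_width: 46.8
clock: 12.45
position: [432.2, 209.3, 76.8]
ee_rot: [-0.011, -0.006, 1.0, -0.002]
force: [-1.3, 0.9, -0.7]
grip_width: 32.3
```

```bash
python3 -m creep '[[[0,0,0,0],[0,0,0,0]]]'
python3 - <<'E'
from plant import env
from h import *
w=grab(env,'wrist'); s=env.sense(); p=s['position']; print(p,s['grip_width'],s['force'])
C=cloud(w);Z=C[...,2]
m=(Z>p[2]-40)&(Z<p[2]+10)&(abs(C[...,0]-p[0])<14)&(abs(C[...,1]-p[1])<40); P=C[m]-p
for sgn in(1,-1):
    Q=P[P[:,1]*sgn>12]; print(sgn,len(Q),np.percentile(Q[:,2],[0.5,2,5]).round(1),np.percentile(Q[:,1],[1,50,99]).round(1),np.percentile(Q[:,0],[1,50,99]).round(1))
cv2.imwrite('pics/w6.png',cv2.cvtColor(cv2.resize(w['img'][150:310,150:360],(788,600)),cv2.COLOR_RGB2BGR))
E
```

```text
clock: 12.65
position: [432.1, 209.3, 76.8]
ee_rot: [-0.011, -0.006, 1.0, -0.002]
force: [0.0, -0.3, -1.1]
grip_width: 32.0
[432.13161825 209.30503878  76.85186824] 32.293169611115964 [ 0.7862638   0.03433204 -0.44714217]
1 906 [-38.7 -36.5 -13.9] [12.1 17.  29.9] [-12.1  -7.4  13.7]
-1 841 [-38.9 -18.  -13.6] [-29.  -16.8 -12.3] [-11.7  -7.   13.7]
```

View pics/w6.png

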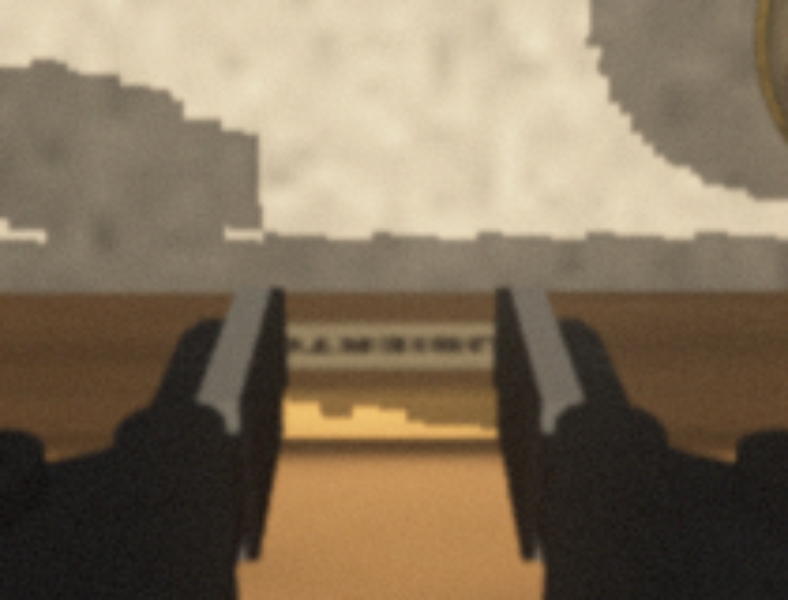

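The close view shows the tab held snugly between the two pads, just in front of the lid's edge. Now I lift along the arc, 10 degrees per call, planning for a hinge at x≈620, z=61.

```bash
python3 -m creep '[[[0,0,0.01,0],[0.001,0,0.01,0],[0.002,0,0.01,0],[0,0,0,0]]]'
```

```text
clock: 13.1
position: [435.7, 209.4, 109.8]
ee_rot: [-0.01, -0.006, 1.0, -0.002]
force: [0.9, -1.0, -1.4]
grip_width: 32.1
```

```bash
python3 -m creep '[[[0.0015,0,0.009,0],[0.0025,0,0.01,0],[0.0035,0,0.009,0],[0,0,0,0]]]'
python3 - <<'E'
from plant import env
from h import *
t=grab(env,'top');g=grab(env,'side'); s=env.sense(); print(s['position'],s['force'],s['grip_width'])
C=cloud(g); m=(abs(C[...,1]-110)<25)&(C[...,2]>40)&(C[...,2]<200)&(C[...,0]>430)&(C[...,0]<630)
P=C[m]; q=np.polyfit(P[:,0],P[:,2],1); print(m.sum(),q,np.degrees(np.arctan(q[0])))
E
```

```text
clock: 13.5
position: [444.9, 209.5, 140.7]
ee_rot: [-0.009, -0.006, 1.0, -0.002]
force: [1.0, -0.0, -1.3]
grip_width: 32.6
[444.51294628 209.49907225 139.73548786] [ 1.60476584 -1.44292933 -1.26675301] 32.33641879516417
687 [-2.05764252e-01  2.09569353e+02] -11.627142321921308
```

```bash
cat > ang.py <<'E'
from plant import env
from h import *
s=env.sense(); print(s['position'].round(1),np.round(s['force'],1),round(s['grip_width'],1))
for n in('side','top'):
    C=cloud(grab(env,n))
    best=(0,)
    rng=np.random.default_rng(0)
    m=(((C[...,1]>85)&(C[...,1]<160))|((C[...,1]>260)&(C[...,1]<335)))&(C[...,2]>66)&(C[...,2]<240)&(C[...,0]>425)&(C[...,0]<625)
    P=C[m][:,[0,2]]
    if len(P)<60: print(n,'few');continue
    # board top: line through x,z; cv2 robust via ransac pairs
    for i in range(400):
        a,b=P[rng.choice(len(P),2,replace=False)]
        d=b-a; L=np.hypot(*d)
        if L<40: continue
        nn=np.array([-d[1],d[0]])/L; inl=abs((P-a)@nn)<2
        if inl.sum()>best[0]: best=(inl.sum(),inl)
    Q=P[best[1]]; vx,vz,x0,z0=cv2.fitLine(Q.astype(np.float32),cv2.DIST_L2,0,.01,.01).ravel()
    if vx<0: vx,vz=-vx,-vz
    front=Q[Q[:,0].argsort()[:20]].mean(0)
    print(n,len(Q),len(P),'angle',np.degrees(np.arctan2(-vz,vx)).round(2),'front',front.round(1),'len from hinge',np.hypot(620-front[0],61-front[1]).round(1))
E
python3 ang.py
```

```text
[444.5 209.5 139.7] [ 1.6 -1.4 -1.3] 32.3
side 1034 1567 angle 20.58 front [461.6 131. ] len from hinge 173.2
top 995 1564 angle 20.17 front [463.3 129.7] len from hinge 171.0
```

The lid measures 20.4° in both views, which agrees with the arc model.

```bash
python3 -m creep '[[[0.0035,0,0.009,0],[0.004,0,0.009,0],[0.005,0,0.009,0],[0,0,0,0]]]'; python3 -m creep '[[[0.005,0,0.008,0],[0.006,0,0.008,0],[0.006,0,0.008,0],[0,0,0,0]]]'
```

```text
clock: 14.1
position: [457.8, 209.7, 166.7]
ee_rot: [-0.01, -0.006, 1.0, -0.002]
force: [1.2, 0.7, -1.7]
grip_width: 32.0
clock: 14.5
position: [476.5, 210.0, 192.6]
ee_rot: [-0.009, -0.006, 1.0, -0.002]
force: [2.4, 0.6, -3.3]
grip_width: 32.1
```

```bash
python3 -m creep '[[[0.0065,0,0.007,0],[0.007,0,0.007,0],[0.007,0,0.007,0],[0,0,0,0]]]'; python3 ang.py
```

```text
clock: 14.9
position: [499.0, 210.4, 215.1]
ee_rot: [-0.009, -0.006, 1.0, -0.002]
force: [-1.2, 1.9, -0.7]
grip_width: 32.2
[499.  210.4 215.1] [-1.2  1.9 -0.7] 32.2
side 636 755 angle 50.52 front [515.4 202.6] len from hinge 176.0
top 532 636 angle 50.02 front [517.6 200.4] len from hinge 173.0
```

```bash
python3 -m creep '[[[0.007,0,0.006,0],[0.008,0,0.005,0],[0.008,0,0.0045,0],[0,0,0,0],[0,0,0,0]]]'; python3 ang.py
```

```text
clock: 15.5
position: [519.5, 210.7, 229.4]
ee_rot: [-0.012, -0.006, 1.0, -0.002]
force: [-0.3, 3.5, -0.5]
grip_width: 31.7
[519.5 210.7 229.4] [-0.3  3.5 -0.5] 31.7
side 401 476 angle 58.55 front [536.6 215. ] len from hinge 175.2
top 399 442 angle 58.23 front [538.8 214.3] len from hinge 173.5
```

```bash
python3 -m creep '[[[0.004,0,0.002,0],[0,0,0,0],[0,0,0,0]]]'; python3 ang.py
```

```text
clock: 15.9
position: [522.5, 210.7, 231.1]
ee_rot: [-0.013, -0.006, 1.0, -0.002]
force: [-1.3, 3.9, -1.0]
grip_width: 31.8
[522.5 210.7 231.1] [-1.3  3.9 -1. ] 31.8
side 360 429 angle 59.63 front [538.4 217.2] len from hinge 176.2
top 375 417 angle 59.28 front [541.4 214.7] len from hinge 172.7
```

```bash
python3 -m creep '[[[0.001,0,0.0005,0],[0,0,0,0],[0,0,0,0],[0,0,0,0],[0,0,0,0],[0,0,0,0]]]'; python3 ang.py
python3 - <<'E'
from h import *
from plant import env
t=load('top');g=load('side');w=grab(env,'wrist')
a=cv2.resize(t['img'][110:260,170:380],(420,300)); b=cv2.resize(g['img'][100:330,180:380],(345,300)[:1]+(300,)) if 0 else cv2.resize(g['img'][100:330,170:380],(380,300))
c=cv2.resize(w['img'],(400,300))
out=np.zeros((600,800,3),np.uint8); out[:300,:420]=a; out[:300,420:]=b; out[300:,:400]=c
cv2.imwrite('pics/end.png',cv2.cvtColor(out,cv2.COLOR_RGB2BGR))
E
```

```text
clock: 16.6
position: [523.2, 210.7, 231.5]
ee_rot: [-0.013, -0.006, 1.0, -0.002]
force: [-1.2, 3.8, 0.6]
grip_width: 31.9
[523.2 210.7 231.5] [-1.2  3.8  0.6] 31.9
side 364 431 angle 59.88 front [539.6 217. ] len from hinge 175.5
top 378 416 angle 59.53 front [541.9 215.5] len from hinge 173.2
```

View pics/end.png

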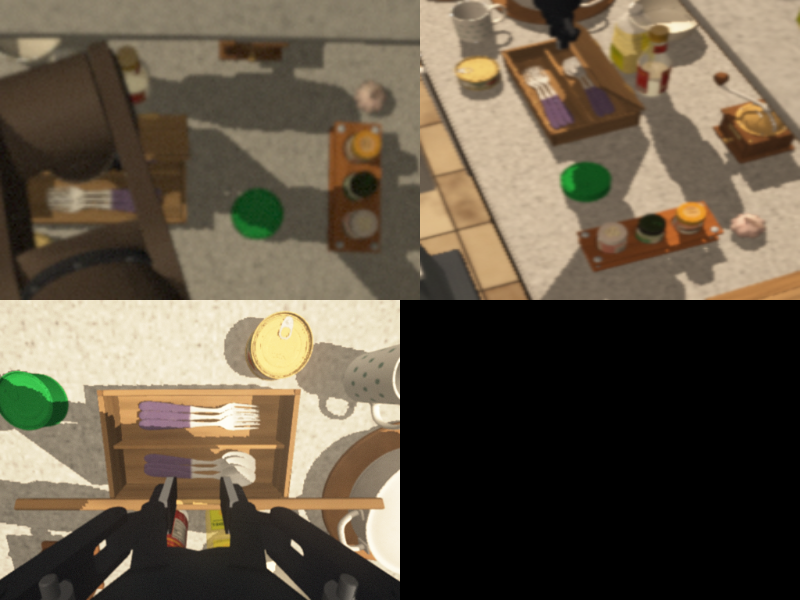

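The final views show the lid standing at about 60° with the tab between the fingers. The jar is in the rack's near hole, and the bottles, tin, mug and garlic look to be in their places. The lid stayed steady over the hold rows, so I hand in.

```bash
python3 -c "
from plant import env
print(env.finish_job())"
```

```text
the job is handed in; nothing more can be done
None
```

The spice jar is in the rack's free hole and let go. The box lid is raised to about 60°, and the fingers still hold its tab. I handed the job in at about 17 s on the robot's clock; no verdict is reported.

- **Jar:** I lifted it off the lid by its cap and lowered it until it stood on the lower board. After release its cap top measured 113.1 mm (113 expected), upright and centred within about 2 mm of the hole.
- **Lid:** I pinched the tab by its sides and raised it along the hinge arc. The last checks gave 59.9° from the side camera and 59.5° from the top camera. The arm's position on the arc gives 60°.
- **Checks that disagreed:** The opening read about 32 mm on the 36 mm tab. The pictures show the tab held, and it carried the lid all the way without slipping. The wrist force showed no clear sign of the jar touching down, so I judged that from the cap height, which stopped falling. In the last pictures the bottles, tin, mug and garlic look unmoved, but I did not measure them.

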